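Fit a sanding sleeve and its bayonet cap on the spindle sander

TASK

Put the brown sanding sleeve over the sander's upright spindle and let go of it, then take the red wing cap from its wooden rack, push its foot through the slot in the spindle's top, press it fully down against the spring and turn it a quarter turn clockwise (seen from above). Finish while still gripping the cap by its wing, turned and pressed fully down, so that a colleague can pin it; leave the blue sleeve and everything else on the bench alone.

Things in the scene. Friction and masses are not known exactly. Their poses are not given: they have to be found in the camera images.
- sleeve_center (a point): Centre of the brown sanding sleeve: an upright open tube, 56 mm outside, 40 mm bore, 50 mm high, about 130 g. Starts standing on the bench, 25 mm below its centre. Its z is the tube's axis; it is round, so its yaw does not matter.
- spare_center (a point): Centre of the blue sanding sleeve, the same size as the brown one; a bystander. The two may stand in either place.
- slot (a point): Centre of the slot in the sander spindle's flat top, at that top's level, 86 mm above the bench. x along the slot (28 mm long, 12 wide) and the two yellow marks on the plate, z up. The spindle: a steel tube 34 mm across on a fixed grey plate 220 x 220 x 30. Its top is 6 mm thick, hollow below; stops inside let a foot pushed through turn clockwise only (from above), up to about 98 degrees.
- spring_seat (a joint): Brass ring (56 mm across) round the spindle's foot that carries the mounted sleeve: how far it is pressed down, 0 to 0.012 m (hard stop). Its upper face is 50 mm above the bench at 0, 38 mm at 0.012. Spring: 3.4 N at 0, 13.6 N at 0.012. A mounted sleeve's rim is 14 mm above the spindle's top, 2 mm when fully down.
- cap_grip (a point): Middle of the red cap's upright wing, which is 38 mm long along x, 14 thick along y, and reaches 14 mm above and 20 below this point. Under it a round flange, 52 mm across, 8 thick, its underside 28 mm below this point; it presses on the sleeve's rim. z up; half a turn makes no difference. About 80 g. Fully pressed down, this point is 30 mm above the slot point.
- cap_foot (a point): Centre of the lowest face of the cap's steel T foot, 48 mm below the grip point: 22 mm long along x (as the wing), 7 wide along y, 7 high, on an 8 mm stem, its top 13 mm under the flange. It can turn under the spindle's top once the seat is down more than 7 mm. The cap starts in a hole (32 mm) of a dark wooden rack 85 x 85 x 32 mm, flange resting on its top.
- wing_end (a point): Middle of the +x end of the cap's wing, 19 mm from the grip point along x.
- mallet: Joiner's mallet lying flat, wooden head 70 x 130 x 65 mm, handle 200 mm; a bystander.
- chisel: Chisel with a wooden handle, 250 mm long, lying flat; a bystander.
- tape: Roll of cream masking tape lying flat, 110 mm across, 36 mm high; a bystander.
- glue: White glue bottle, 60 mm across, 170 mm high; a bystander.
- rail_piece: Planed piece of wood, 240 x 35 x 40 mm, lying flat; a bystander.
- trysquare: Try square with a wooden stock and a 170 mm steel blade, lying flat; a bystander.
Things that resemble listed ones, but are neither listed nor needed, are in the scene too. There is more than one size of the part that bears cap_grip; the job needs the smaller. Several things look just like the part that bears sleeve_center: the one meant starts farthest from the robot's base.

How it is judged (in metres and radians):
On the way, in this order (a step that is already met when the one before it is completed fails the run):
1. the brown sleeve stands on the spring seat round the spindle, let go (horizontal distance between sleeve_center and slot below 0.006 m and z of sleeve_center in the frame of slot below -0.008 m and angle between sleeve_center's own z axis and vertical below 0.08 rad and contact force between sleeve and the fingers below 0.3 N), for 0.2 s.
2. the cap's foot is pushed through the slot and the seat pressed down, the cap not yet turned (horizontal distance between cap_grip and slot below 0.006 m and z of cap_grip in the frame of slot below 0.036 m and angle between the x axis of cap_grip and the x axis of slot, either way round below 0.5 rad and value of joint spring_seat above 0.006 m).
At the end, for the whole second after the job is handed in: The sleeve is on the spindle and the cap on top of it, centred within 6 mm and upright within 7 degrees, turned at least 69 degrees from the slot, pressed down to within 3 mm of the stop (seat at 9 mm or more of 12), still gripped by the fingers and at rest, the fingers off the sleeve (horizontal distance between each of cap_grip, sleeve_center and slot below 0.006 m and z of cap_grip in the frame of slot below 0.0335 m and angle between cap_grip's own z axis and vertical below 0.12 rad and angle between the x axis of cap_grip and the x axis of slot, either way round above 1.2 rad and value of joint spring_seat above 0.009 m and contact force between cap and sleeve above 3 N and contact force between cap and the fingers above 2 N and contact force between sleeve and the fingers below 0.5 N and linear speed of cap below 0.02 m/s); the arm keeps its last pose, push and grip.
It fails at once if the blue sleeve or another bystander was moved by more than 30 mm (distance of any of spare_center, mallet, chisel, tape, glue, rail_piece, trysquare from where it was at the start of the episode above 0.03 m).
It fails at once if the cap was turned anticlockwise in the slot, forced past the inner stop (horizontal distance between cap_grip and slot below 0.008 m and z of cap_grip in the frame of slot below 0.037 m and ((x of wing_end in the frame of slot above 0.006 m and y of wing_end in the frame of slot above 0.01 m) or (x of wing_end in the frame of slot below -0.006 m and y of wing_end in the frame of slot below -0.01 m))).
It also fails if it takes over 67 s, if anything falls off the work surface, if the arm or the gripper's body presses on something with over 40 N, if the wrist force passes 120 N, or if a joint passes its speed limit or range.

ROBOT

A 6-joint arm with a two-finger parallel gripper is mounted at the origin on the work surface. World frame = base frame: x ahead of the robot, y to its left, z up, the work surface at z = 0. Lengths are in m, angles in degrees, forces in N, time in s.
With the tool pointing down it reaches from about 0.325 to 0.875 m from the base axis. Payload 4.4 kg.
Tool frame: the origin (TCP) lies at the very end of the fingers, on their centre line; the grasp point (between the pads) lies 19 mm behind it; z points along the fingers, y is the line along which they close (so a half turn about z gives the same grasp; the last joint's range is limited). The gripper opens to 85 mm and grips with 20 to 120 N. Pads are 22 mm wide; open, the fingers measure 114 mm over their backs; the gripper's body (76 mm by 85 mm) begins 54 mm behind the grasp point. The pads swing forward as they close: fully open they stand 13 mm farther back than shut.
Start: joints at [66.492, 11.837, 88.321, -0, 79.842, -8.623], TCP at [0.148, 0.556, 0.231] pointing down, gripper open.
Joint ranges: [-156.59, 156.59], [-49.26, 127.26], [12.9, 141.05], [-63.56, 243.56], [4.71, 150.69], [-161.64, 161.64]. Speed limits (degrees/s): [159.86, 159.86, 180, 180, 180, 180].

INTERFACE

Orientations are given as a 3x3 rotation matrix whose columns are the frame's x, y, z axes.
In Python, from station import arm gives the robot as it stands.
- The arm moves only by the shell command python3 -m jog 'ROWS' [OPENING] [FORCE]. ROWS is JSON, a list of rows, each a list of 2 entries, a list of its own where there are three numbers: the shift along the world's x, y, z in m, then the turn about the world's z in degrees. A call has 1 to 12 rows; each row shifts and turns the commanded pose from where the row before left it; what a row does not reach is not made up. A row lasts 1/12 s, in which the tool goes at most 41.7 mm and 7.16 degrees, less where a joint would pass 70% of its speed; a pose out of reach is approached as far as the arm can. A call is refused whole if a number of a shift passes 0.0417 or a number of a turn 7.16, either way. A call with a gripper value outside its range is refused whole. OPENING is the closure, from 0 (fully open) to 1 (shut), set as the call begins (- or left out, the last holds). The fingers move at their own pace and stop on an object; FORCE is the grip in N (left out, the last holds). Time passes only in rows, so rows that do not move let the fingers close. It gives the time, the measured TCP pose, the force, the opening and the grip force at its end, in the units of the state.
- arm.sense(): the state, without advancing time (a new reading comes with each control period).
- arm.camera(name): name is "scene" or "top" or "wrist"; returns the picture (420x560x3 uint8, red, green, blue); there is no depth.
- arm.get_calibration(name): a dict with "K" (3x3 intrinsics, pixels), "k1" (the pictures are not rectified: a ray, as slopes to the right and down, at radius r is drawn at 1 + k1 r^2 times it, then the intrinsics apply), "extrinsics" (4x4, takes a point from camera to world coordinates); the wrist camera has in their place "T_tool_cam" (4x4, takes a point from camera to tool coordinates, whose origin is the TCP and whose axes are the flange's). Camera axes: x right, y down, z forward; pixel columns grow to the right and rows downward; lengths in m; the calibration is good to about 2 mm. A picture is of the moment at which its call begins: read the wrist's pose just before it. get_calibration takes no time and is no camera call.
- arm.close_job(): hands the job in; it is judged then, once.
Trained networks look in the newest picture that a camera, given by its name, has taken for a name from the list of things; names that differ only in an ending like _2 or _b are one class to them, and where a whole thing is asked for, a point or a joint stands for the part that bears it (a point fixed in the world has none). Each returns a list of dicts, best first, with "conf" (0 to 1); they miss things now and then, are a little off and sometimes report something else, mostly with a low value. They report only what shows in the picture. A call takes as long as a camera call. They do not tell look-alikes from the thing itself.
- arm.search_frame(label, camera): "xyz" ([x, y, z] in m, in world coordinates, good to about 4 mm: the middle of the surface that is visible of it).
- arm.cut_out(label, camera): "pixels" (420x560 bool, what is visible of it).
The state is a dict: "clock": time; "joint_positions": joint angles; "dq": joint speeds; "joint_torque": joint torques, N m; "tcp_pos": TCP position; "eef_rot": TCP orientation; "wrist_force": force on the tool from outside, world axes, zero at the start; "torque": the same for the moment, N m; "finger_gap": finger opening in m; "grip_force": force on a finger pad.
Only numpy, scipy, OpenCV 4.12 (cv2) and the standard library are available. Lean on these libraries where they do the work, as an engineer would, in place of code of your own. Each camera call takes 0.05 s, during which the arm holds its last target. There are 200 camera calls.

## Working session

There is one attempt and no reset: what is moved stays moved. The work goes in short steps, Python scripts to look and compute and a shell command to move; the robot and the scene stay as the last step left them, time stands still between calls to the robot, and variables do not carry over. Pictures are saved under pics/ and viewed, at most 14 in all, crops included, and the job is handed in when it is done.

```bash
mkdir -p pics; cat > h.py <<'E'
import numpy as np,cv2
from station import arm
def save(name,fn,crop=None,scale=1):
    im=arm.camera(name)
    cv2.imwrite('pics/raw_'+fn,im[:,:,::-1])
    if crop: im=im[crop[1]:crop[3],crop[0]:crop[2]]
    im=cv2.resize(im,None,fx=scale,fy=scale,interpolation=cv2.INTER_CUBIC)
    cv2.imwrite('pics/'+fn,im[:,:,::-1]); return im
def cam(name,st=None):
    c=arm.get_calibration(name)
    if 'extrinsics' in c: T=np.array(c['extrinsics'])
    else:
        st=st or arm.sense(); W=np.eye(4); W[:3,:3]=st['eef_rot']; W[:3,3]=st['tcp_pos']; T=W@np.array(c['T_tool_cam'])
    return np.array(c['K']),c['k1'],T
def pix2(name,uv,z,st=None):
    K,k1,T=cam(name,st); out=[]
    D=np.array([k1,0,0,0,0.])
    p=cv2.undistortPoints(np.array(uv,float).reshape(-1,1,2),K,D).reshape(-1,2)
    d=np.c_[p,np.ones(len(p))]@T[:3,:3].T
    return T[:3,3]+d*((z-T[2,3])/d[:,2])[:,None]
def proj(name,P,st=None):
    K,k1,T=cam(name,st); P=np.atleast_2d(P)
    c=(P-T[:3,3])@T[:3,:3]; return cv2.projectPoints(c,np.zeros(3),np.zeros(3),K,np.array([k1,0,0,0,0.]))[0].reshape(-1,2)
E
python3 - <<'E'
from h import *
a=save('top','top.png'); b=save('scene','scene.png')
for n in ('top','scene'):
    c=cam(n); print(n,c[2][:3,3].round(3))
    for l in ('sleeve_center','spare_center','cap_grip','slot','spring_seat'):
        print(l,[(np.round(r['xyz'],3).tolist(),round(r['conf'],2)) for r in arm.search_frame(l,n)])
print(arm.sense())
E
```

```text
top [0.348 0.02  1.431]
sleeve_center [([0.334, -0.309, 0.049], 0.86), ([0.433, -0.311, 0.046], 0.66), ([0.519, -0.464, 0.039], 0.23)]
spare_center [([0.551, -0.317, 0.048], 0.87)]
cap_grip [([0.427, 0.292, 0.042], 0.59), ([0.301, 0.365, 0.042], 0.59)]
slot [([0.572, -0.053, 0.033], 0.84)]
spring_seat [([0.571, -0.044, 0.049], 0.5)]
scene [ 1.617 -0.543  1.278]
sleeve_center [([0.451, -0.319, 0.035], 0.87), ([0.342, -0.308, 0.035], 0.77)]
spare_center [([0.564, -0.32, 0.037], 0.62)]
cap_grip [([0.306, 0.368, 0.055], 0.88), ([0.43, 0.296, 0.046], 0.66), ([0.816, 0.112, 0.023], 0.6)]
slot [([0.6, -0.062, 0.029], 0.89)]
spring_seat [([0.596, -0.061, 0.052], 0.67)]
{'clock': 0.6, 'joint_positions': array([ 6.64920834e+01,  1.18338971e+01,  8.83184791e+01,  1.62709533e-03,
        7.98422892e+01, -8.62237526e+00]), 'dq': array([ 0.03460814,  0.02792162, -0.11286011,  0.03542412,  0.02068411,
       -0.09016064]), 'joint_torque': array([ 2.78499647e-04, -3.82782626e+01, -2.91791618e+01, -2.66625775e-04,
        1.13235550e-03,  3.52254759e-06]), 'tcp_pos': array([0.14771868, 0.55573091, 0.23134011]), 'eef_rot': array([[-9.66439650e-01,  2.56893757e-01,  1.15045415e-05],
       [ 2.56893757e-01,  9.66439645e-01,  9.65282505e-05],
       [ 1.36790600e-05,  9.62441736e-05, -9.99999995e-01]]), 'wrist_force': array([ 0.72090916, -0.36898347,  0.67726295]), 'torque': array([0.0485241 , 0.01137332, 0.09405695]), 'grip_force': 0.0, 'finger_gap': 0.0853557455655362}
```

View pics/top.png

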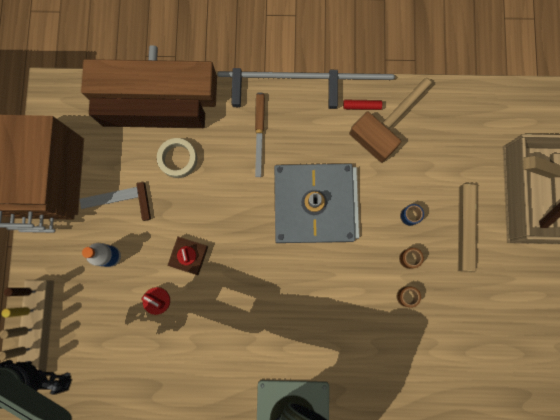

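View pics/scene.png

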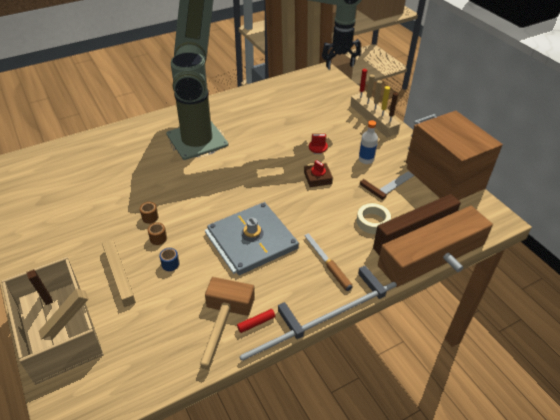

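The two brown sleeves are at top pixels (412,257) and (409,296). The upper one is about 0.54 m from the base and the lower about 0.46 m, so (412,257) is the one meant. The caps are at (186,255) in the wooden rack and (155,300) loose on the bench. The rack one fits the description, and I'll confirm both choices in a crop.

```bash
python3 - <<'E'
from h import *
im=cv2.imread('pics/raw_top.png')
f=lambda x0,y0,w,h,s:cv2.resize(im[y0:y0+h,x0:x0+w],None,fx=s,fy=s,interpolation=cv2.INTER_CUBIC)
a=f(130,225,80,100,5); b=f(380,225,80,100,5)
cv2.imwrite('pics/mont.png',np.hstack([a,b]))
for l in ('sleeve_center','cap_grip','slot'):
    for r in arm.cut_out(l,'top'):
        m=r['pixels']; v,u=np.nonzero(m); print(l,round(r['conf'],2),m.sum(),u.min(),u.max(),v.min(),v.max(),u.mean().round(1),v.mean().round(1))
# yellow marks
h=cv2.cvtColor(im,cv2.COLOR_BGR2HSV); R=np.zeros(h.shape[:2],bool); R[165:240,280:350]=1
y=(h[...,0]>18)&(h[...,0]<35)&(h[...,1]>120)&(h[...,2]>100)&R
n,lab,st,ce=cv2.connectedComponentsWithStats(y.astype(np.uint8)); print(st,ce.round(1))
ms=[c for c,s in zip(ce[1:],st[1:]) if s[4]>15]; print(pix2('top',ms,0.03).round(4))
print('slv',pix2('top',[[412,257],[409,296]],0.05).round(3),'slot',pix2('top',[[315,200]],0.086).round(3))
E
```

```text
sleeve_center 0.85 262 399 422 249 268 411.2 258.3
sleeve_center 0.74 314 397 420 286 306 408.8 296.0
cap_grip 0.92 611 142 169 287 314 156.1 300.4
cap_grip 0.61 237 177 194 247 264 185.6 255.4
cap_grip 0.37 2049 349 430 78 162 384.2 126.4
slot 0.62 317 176 196 245 264 186.1 255.2
slot 0.61 6337 274 358 164 243 315.3 203.3
[[     0      0    560    420 235062]
 [   312    170      3     16     38]
 [   309    193      1      1      1]
 [   305    195      5     12     26]
 [   322    200      2      3      4]
 [   321    204      3      5     11]
 [   307    206     11      5     25]
 [   318    208      2      2      2]
 [   314    220      2     16     31]] [[279.5 209.5]
 [313.3 176.9]
 [309.  193. ]
 [306.6 200.3]
 [322.5 201. ]
 [321.9 205.5]
 [312.1 208.6]
 [318.5 208.5]
 [314.5 227.3]]
[[ 0.6507 -0.047   0.03  ]
 [ 0.5837 -0.0291  0.03  ]
 [ 0.5608 -0.0447  0.03  ]
 [ 0.5088 -0.052   0.03  ]]
slv [[ 0.431 -0.314  0.05 ]
 [ 0.327 -0.304  0.05 ]] slot [[ 0.576 -0.05   0.086]]
```

View pics/mont.png

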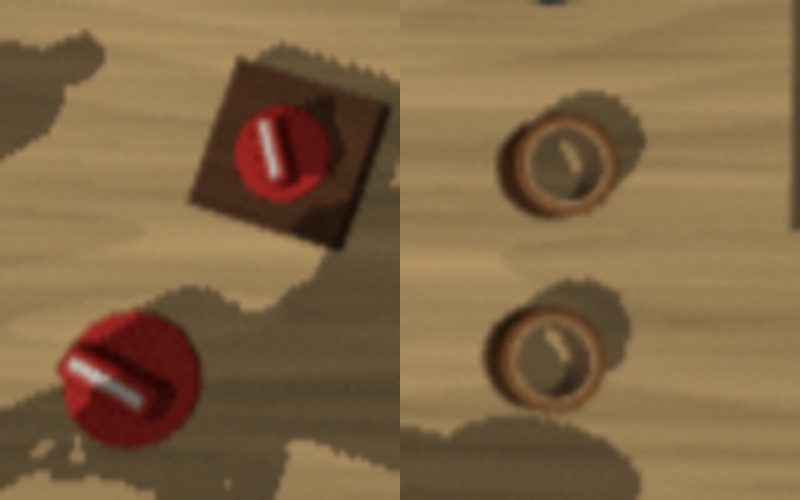

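Top crop: the rack cap sits at px (186.6,255.6), with a flange about 19 px across, which is the smaller one. Its wing lies at about 16° to world x. The loose cap's flange is about 28 px, so it is the larger. The sleeve meant has its rim at (413.6,257.8), the farther of the two brown ones. The slot yaw from the marks is about 2°.

I'll go over the cap first and look from there.

```bash
python3 -m jog '[[[0.028,-0.0265,0.002],3.1],[[0.028,-0.0265,0.002],3.1],[[0.028,-0.0265,0.002],3.1],[[0.028,-0.0265,0.002],3.1],[[0.028,-0.0265,0.002],3.1],[[0.028,-0.0265,0.002],3.1],[[0.028,-0.0265,0.002],3.1],[[0.028,-0.0265,0.002],3.1],[[0.028,-0.0265,0.002],3.1],[[0.028,-0.0265,0.002],3.1],[[0,0,0],0],[[0,0,0],0]]' 0 40
python3 - <<'E'
from h import *
st=arm.sense(); save('wrist','w1.png')
c=arm.get_calibration('wrist'); print(c['K'],c['k1'],np.round(c['T_tool_cam'],3)); print(st['tcp_pos'].round(4))
for P in ([.427,.292,.060],[.43,-.317,.05],[.58,-.05,.086]): print(proj('wrist',P).round(0), proj('top',P).round(1))
for l in ('cap_grip','slot'): print(l,[(np.round(r['xyz'],3).tolist(),round(r['conf'],2)) for r in arm.search_frame(l,'wrist')])
print(pix2('top',[[413.6,257.8]],.05),pix2('top',[[186.6,255.6]],.036))
E
```

```text
clock: 1.75
tcp_pos: [0.4292, 0.2893, 0.2515]
eef_rot: [[-0.962, -0.273, 0.0], [-0.273, 0.962, 0.0], [-0.0, 0.0, -1.0]]
wrist_force: [-0.2, 0.2, 0.2]
finger_gap: 0.0859
grip_force: 0.0
[[375.48713456   0.         277.09842182]
 [  0.         375.48713456 207.48732765]
 [  0.           0.           1.        ]] 0.014454528978930703 [[-0.    -0.959 -0.282  0.072]
 [ 1.     0.    -0.    -0.   ]
 [ 0.    -0.282  0.959 -0.142]
 [ 0.     0.     0.     1.   ]]
[0.4292 0.2893 0.2515]
[[280. 179.]] [[186.7 253.8]]
[[-490.  -37.]] [[413.1 257.4]]
[[-150.  245.]] [[315.2 198.4]]
cap_grip [([0.308, 0.363, 0.039], 0.66), ([0.422, 0.298, 0.042], 0.57)]
slot [([0.554, 0.053, 0.032], 0.81)]
[[ 0.42890852 -0.31841207  0.05      ]] [[0.42353718 0.29674761 0.036     ]]
```

View pics/w1.png

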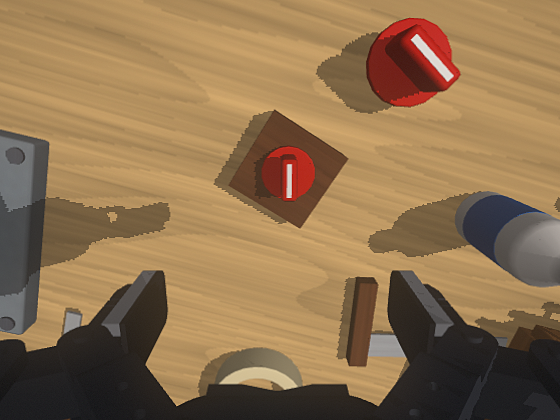

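The wrist view shows the rack cap's white wing top from (289,164) to (289,198), with its flange centre near (288,173). The wing is parallel to tool x, and the larger cap is at upper right.

```bash
python3 - <<'E'
from h import *
im=cv2.imread('pics/raw_w1.png')
h=cv2.cvtColor(im,cv2.COLOR_BGR2HSV)
R=np.zeros(h.shape[:2],bool); R[130:220,240:340]=1
w=((h[...,1]<60)&(h[...,2]>150)&R); v,u=np.nonzero(w)
red=(((h[...,0]<6)|(h[...,0]>174))&(h[...,1]>170)&R)|w
r=cv2.minAreaRect(np.c_[u,v].astype(np.float32)); print(r,w.sum())
b=cv2.boxPoints(r); e=pix2('wrist',b,.074); print(e.round(4), e.mean(0).round(4))
print(pix2('wrist',[[289,164],[289,198]],.074).round(4))
v,u=np.nonzero(red); print(u.min(),u.max(),v.min(),v.max())
print('flange',pix2('wrist',[[(u.min()+u.max())/2,173.5],[u.min(),173.5],[u.max(),173.5]],.04).round(4))
E
python3 -m jog '[[[0.0,-0.038,0.0],-1.5],[[0.008,-0.038,0.0],-1.5],[[0.013,-0.038,0.0],-1.5],[[0.013,-0.038,0.0],-1.5],[[0.013,-0.038,0.0],-1.5],[[0.013,-0.038,0.0],-1.5],[[0.013,-0.038,0.0],-1.5],[[0.013,-0.038,0.0],-1.5],[[0.013,-0.038,0.0],-1.5],[[0,0,0],0],[[0,0,0],0],[[0,0,0],0]]' 0
python3 - <<'E'
from h import *
st=arm.sense(); save('wrist','w2.png')
print(proj('wrist',[[.579,-.05,.086],[.593,-.05,.086],[.565,-.05,.086]]).round(0))
E
```

```text
((289.0, 180.5), (33.0, 4.0), 90.0) 165
[[0.4086 0.2943 0.074 ]
 [0.4077 0.2976 0.074 ]
 [0.4357 0.3061 0.074 ]
 [0.4366 0.3027 0.074 ]] [0.4221 0.3002 0.074 ]
[[0.4082 0.296  0.074 ]
 [0.437  0.3046 0.074 ]]
262 314 146 200
flange [[0.4225 0.3004 0.04  ]
 [0.4294 0.2765 0.04  ]
 [0.4156 0.3242 0.04  ]]
clock: 2.9
tcp_pos: [0.5263, -0.0497, 0.251]
eef_rot: [[-0.999, -0.047, -0.001], [-0.047, 0.999, 0.001], [0.001, 0.001, -1.0]]
wrist_force: [-0.2, -0.3, 0.9]
finger_gap: 0.0857
grip_force: 0.0
[[274. 245.]
 [273. 259.]
 [275. 230.]]
```

View pics/w2.png

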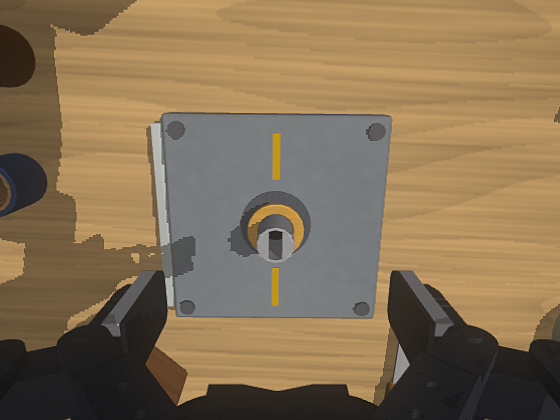

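The wrist view shows the spindle top circle at about (275,245), with the slot upright in the image. Marks are at (276,156) and (275,287).

Next I'll refine the slot and move over the sleeve.

```bash
python3 - <<'E'
from h import *
im=cv2.imread('pics/raw_w2.png'); st=arm.sense()
c=cv2.resize(im[215:275,240:310],None,fx=8,fy=8,interpolation=cv2.INTER_CUBIC); cv2.imwrite('pics/w2c.png',c)
h=cv2.cvtColor(im,cv2.COLOR_BGR2HSV)
y=(h[...,0]>18)&(h[...,0]<32)&(h[...,1]>150)&(h[...,2]>110)
n,lab,s,ce=cv2.connectedComponentsWithStats(y.astype(np.uint8))
k=[i for i in range(1,n) if 4<s[i,2]<14 and 25<s[i,3]<60]; print(s[k],ce[k].round(1))
m=pix2('wrist',ce[k],.03); print(m.round(4),m.mean(0).round(4),np.degrees(np.arctan2(*(m[0]-m[-1])[1::-1])))
print(pix2('wrist',[[275,245]],.086).round(4))
print('sleeve turn', np.degrees(np.arctan2(st['eef_rot'][1,0],st['eef_rot'][0,0])))
E
python3 -m jog '[[[-0.013,-0.0382,0.0],0],[[-0.013,-0.0382,0.0],0],[[-0.013,-0.0382,0],0],[[-0.013,-0.0382,0],0],[[-0.013,-0.0382,0],0],[[-0.013,-0.0382,0],0],[[-0.02,-0.0382,0],0],[[0,0,0],0],[[0,0,0],0],[[0,0,0],0]]' 0
python3 - <<'E'
from h import *
st=arm.sense(); save('wrist','w3.png'); print(st['tcp_pos'])
print(proj('wrist',[[.429,-.318,.05]]).round(0))
E
```

```text
[[273 133   7  47 323]
 [272 268   6  38 226]] [[275.9 156. ]
 [274.5 286.3]]
[[ 0.5095 -0.0516  0.03  ]
 [ 0.6495 -0.0465  0.03  ]] [ 0.5795 -0.049   0.03  ] -177.93163674663793
[[ 0.5793 -0.0489  0.086 ]]
sleeve turn -177.24027056591072
clock: 3.78
tcp_pos: [0.43, -0.3155, 0.2512]
eef_rot: [[-0.999, -0.047, 0.0], [-0.047, 0.999, 0.001], [-0.0, 0.001, -1.0]]
wrist_force: [-0.0, 0.2, 0.8]
finger_gap: 0.0854
grip_force: 0.0
[ 0.42995339 -0.31552042  0.25117139]
[[275. 176.]]
```

View pics/w2c.png

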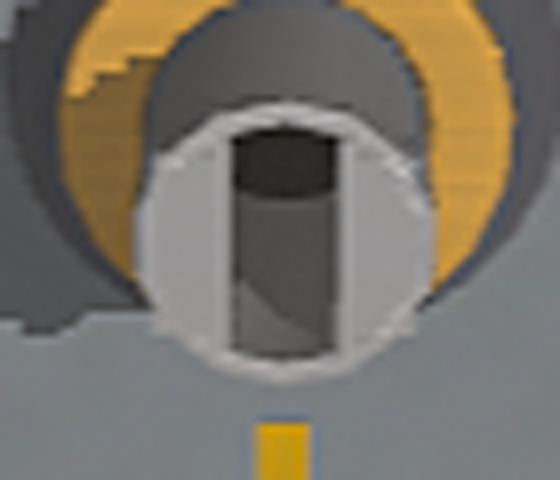

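View pics/w3.png

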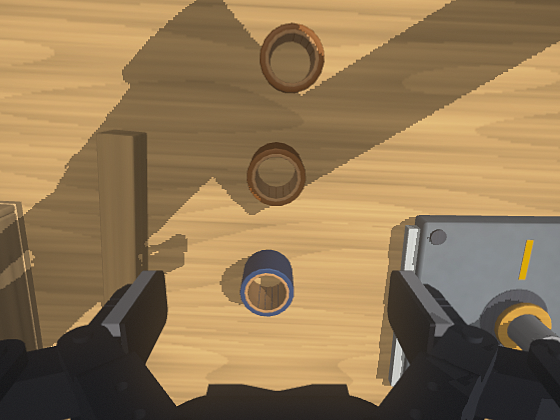

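The slot top is centred at px (275.3,244.7), giving (0.579,-0.049) with yaw 2°. The sleeve meant has its rim centre near (276.5,178), giving (0.430,-0.3185). The nearer brown one is at (292,58) and the blue at (268,290).

Descending and gripping.

```bash
python3 -m jog '[[[0,-0.003,-0.035],0],[[0,0,-0.035],0],[[0,0,-0.035],0],[[0,0,-0.035],0],[[0,0,-0.035],0],[[0,0,-0.035],0],[[0,0,-0.02],0],[[0,0,-0.007],0],[[0,0,0],0],[[0,0,0],0]]' 0
python3 -m jog '[[[0,0,0],0],[[0,0,0],0],[[0,0,0],0],[[0,0,0],0],[[0,0,0],0],[[0,0,0],0],[[0,0,0],0],[[0,0,0],0]]' 1 30
```

```text
clock: 4.67
tcp_pos: [0.4307, -0.3198, 0.0152]
eef_rot: [[-0.999, -0.048, 0.001], [-0.048, 0.999, -0.001], [-0.001, -0.001, -1.0]]
wrist_force: [0.5, 0.2, 1.0]
finger_gap: 0.0852
grip_force: 0.0
clock: 5.33
tcp_pos: [0.4308, -0.3211, 0.0166]
eef_rot: [[-0.999, -0.045, 0.003], [-0.045, 0.999, -0.002], [-0.003, -0.002, -1.0]]
wrist_force: [0.4, 3.1, 7.0]
finger_gap: 0.056
grip_force: 31.0
```

```bash
python3 -m jog '[[[0,0,0.02],0],[[0,0,0.038],0],[[0,0,0.038],0],[[0,0,0.034],0],[[0,0,0],0]]'
python3 -m jog '[[[0.0186,0.034,0],0],[[0.0186,0.034,0],0],[[0.0186,0.034,0],0],[[0.0186,0.034,0],0],[[0.0186,0.034,0],0],[[0.0186,0.034,0],0],[[0.0186,0.034,0],0],[[0.0186,0.034,0],0],[[0,0,0],0],[[0,0,0],0],[[0,0,0],0]]'
python3 - <<'E'
from h import *
st=arm.sense(); save('wrist','w4.png'); print(st['tcp_pos'])
t=st['tcp_pos']
# sleeve rim centre if centred at TCP
z=t[2]+.034
a=np.linspace(0,2*np.pi,5)[:-1]
P=np.c_[t[0]+.028*np.cos(a),t[1]+.028*np.sin(a),np.full(4,z)]
print('rim',proj('wrist',P).round(0)); P[:,2]-=.05; print('bottom',proj('wrist',P).round(0))
print('slot',proj('wrist',[[.579,-.049,.086]]).round(0))
E
```

```text
clock: 5.75
tcp_pos: [0.4338, -0.3251, 0.1538]
eef_rot: [[-0.999, -0.045, 0.012], [-0.046, 0.999, -0.013], [-0.012, -0.014, -1.0]]
wrist_force: [0.8, -1.8, -0.3]
finger_gap: 0.0565
grip_force: 32.7
clock: 6.67
tcp_pos: [0.5779, -0.0485, 0.1442]
eef_rot: [[-0.999, -0.046, -0.0], [-0.046, 0.999, -0.001], [0.0, -0.001, -1.0]]
wrist_force: [-0.5, -0.3, -1.1]
finger_gap: 0.0562
grip_force: 32.8
[ 0.5779077  -0.04847289  0.14422121]
rim [[277. 394.]
 [365. 327.]
 [285. 245.]
 [195. 321.]]
bottom [[277. 314.]
 [341. 263.]
 [283. 202.]
 [218. 258.]]
slot [[278. 231.]]
```

View pics/w4.png

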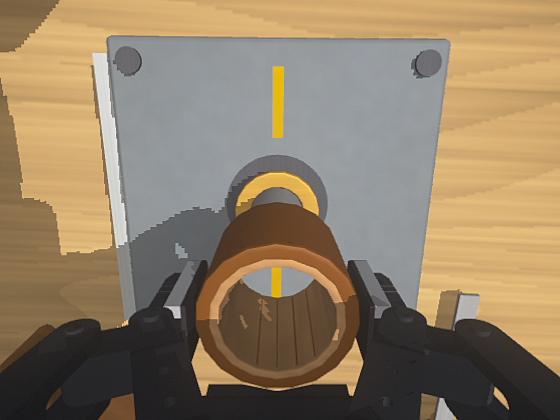

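The wrist view shows the sleeve rim centred near (277.5,315), about 1.5 mm short in x of the slot. I'll shift by 2 mm in x and lower while watching the force.

```bash
python3 -m jog '[[[0.002,0.0005,-0.012],0],[[0,0,-0.013],0],[[0,0,-0.013],0],[[0,0,-0.008],0],[[0,0,-0.004],0],[[0,0,0],0],[[0,0,0],0]]'
python3 -m jog '[[[0,0,-0.008],0],[[0,0,-0.008],0],[[0,0,-0.005],0],[[0,0,-0.003],0],[[0,0,-0.001],0],[[0,0,0],0],[[0,0,0],0]]'
```

```text
clock: 7.3
tcp_pos: [0.58, -0.048, 0.0937]
eef_rot: [[-0.999, -0.045, -0.001], [-0.045, 0.999, 0.0], [0.001, 0.0, -1.0]]
wrist_force: [0.5, -0.1, -1.0]
finger_gap: 0.0561
grip_force: 32.8
clock: 7.88
tcp_pos: [0.5804, -0.0479, 0.0694]
eef_rot: [[-0.999, -0.046, 0.0], [-0.046, 0.999, -0.0], [-0.0, -0.0, -1.0]]
wrist_force: [-1.0, 0.4, -1.1]
finger_gap: 0.0562
grip_force: 32.8
```

```bash
python3 -m jog '[[[0,0,-0.002],0],[[0,0,-0.001],0],[[0,0,0],0]]'
python3 -m jog '[[[0,0,0],0],[[0,0,0],0],[[0,0,0],0],[[0,0,0],0],[[0,0,0],0],[[0,0,0],0]]' 0
python3 -m jog '[[[0,0,0.02],0],[[0,0,0.035],0],[[0,0,0.035],0],[[0,0,0.035],0],[[-0.02,0,0.035],0],[[-0.02,0,0.025],0],[[-0.01,0,0],0],[[0,0,0],0],[[0,0,0],0]]'
python3 - <<'E'
from h import *
st=arm.sense(); im=save('wrist','w5.png',(180,160,380,310),4); print(st['tcp_pos'])
a=np.linspace(0,2*np.pi,5)[:-1]
for r,z in((.028,.1),(.020,.1),(.017,.086)):
  P=np.c_[.579+r*np.cos(a),-.049+r*np.sin(a),np.full(4,z)]; print(r,proj('wrist',P).round(1).tolist(), (4*(proj('wrist',P)-[180,160])).round(0).tolist())
E
```

```text
clock: 8.13
tcp_pos: [0.5805, -0.048, 0.0667]
eef_rot: [[-0.999, -0.046, 0.001], [-0.046, 0.999, -0.0], [-0.001, -0.0, -1.0]]
wrist_force: [-0.5, 0.4, 1.6]
finger_gap: 0.0563
grip_force: 33.0
clock: 8.63
tcp_pos: [0.5802, -0.0479, 0.0663]
eef_rot: [[-0.999, -0.046, 0.0], [-0.046, 0.999, -0.0], [-0.0, -0.0, -1.0]]
wrist_force: [-1.4, 0.0, 0.3]
finger_gap: 0.0856
grip_force: 0.0
clock: 9.38
tcp_pos: [0.5297, -0.0478, 0.2507]
eef_rot: [[-0.999, -0.045, -0.0], [-0.045, 0.999, 0.0], [0.0, 0.0, -1.0]]
wrist_force: [1.2, 0.1, -0.2]
finger_gap: 0.0856
grip_force: 0.0
[ 0.52968053 -0.04778684  0.25070019]
0.028 [[272.0, 278.2], [306.8, 249.2], [274.9, 215.9], [239.9, 246.4]] [[368.0, 473.0], [507.0, 357.0], [379.0, 224.0], [240.0, 346.0]]
0.02 [[272.4, 269.7], [297.3, 248.8], [274.4, 225.2], [249.5, 246.8]] [[370.0, 439.0], [469.0, 355.0], [378.0, 261.0], [278.0, 347.0]]
0.017 [[272.7, 259.6], [293.0, 242.5], [274.4, 223.2], [254.1, 240.8]] [[371.0, 398.0], [452.0, 330.0], [378.0, 253.0], [296.0, 323.0]]
```

View pics/w5.png

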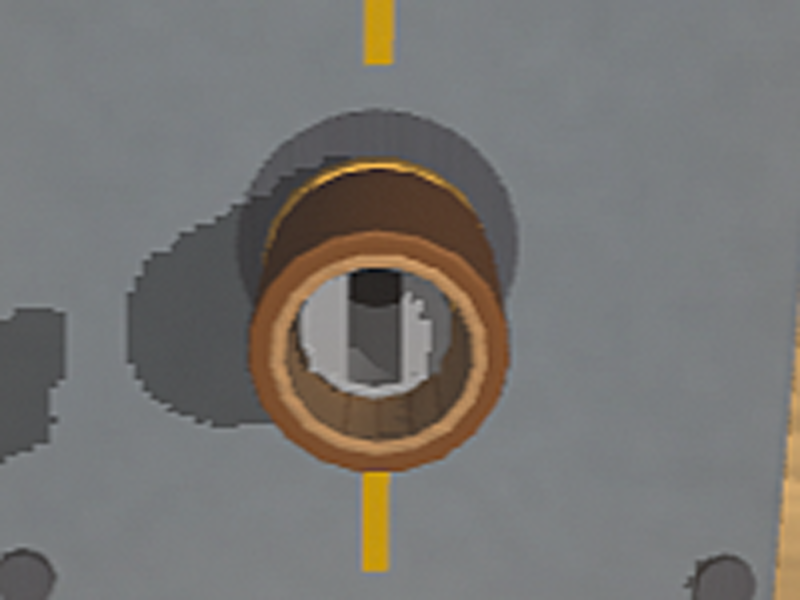

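The crop shows the sleeve seated round the spindle: rim centre (379,351), with the slot visible inside at (376,326). It is centred within about 1 mm. Next, the cap.

```bash
python3 -m jog '[[[-0.0107,0.0348,0],1.4],[[-0.0107,0.0348,0],1.4],[[-0.0107,0.0348,0],1.4],[[-0.0107,0.0348,0],1.4],[[-0.0107,0.0348,0],1.4],[[-0.0107,0.0348,0],1.4],[[-0.0107,0.0348,0],1.4],[[-0.0107,0.0348,0],1.4],[[-0.0107,0.0348,0],1.4],[[-0.0107,0.0348,0],1.4],[[0,0,0],0],[[0,0,0],0]]' 0 70
python3 -m jog '[[[0,0,-0.035],0],[[0,0,-0.035],0],[[0,0,-0.035],0],[[0,0,-0.035],0],[[0,0,-0.03],0],[[0,0,-0.018],0],[[0,0,-0.008],0],[[0,0,-0.004],0],[[0,0,0],0],[[0,0,0],0]]'
```

```text
clock: 10.43
tcp_pos: [0.4219, 0.3016, 0.249]
eef_rot: [[-0.957, -0.29, -0.004], [-0.29, 0.957, -0.002], [0.004, -0.001, -1.0]]
wrist_force: [-0.1, -0.8, -1.3]
finger_gap: 0.0855
grip_force: 0.0
clock: 11.27
tcp_pos: [0.4245, 0.3002, 0.0522]
eef_rot: [[-0.958, -0.285, 0.002], [-0.285, 0.958, 0.001], [-0.002, 0.0, -1.0]]
wrist_force: [-0.0, 0.7, 0.5]
finger_gap: 0.0853
grip_force: 0.0
```

```bash
python3 -m jog '[[[-0.001,0,-0.004],0],[[-0.001,0,-0.003],0],[[0,0,0],0],[[0,0,0],0]]' 0
python3 -m jog '[[[0,0,0],0],[[0,0,0],0],[[0,0,0],0],[[0,0,0],0],[[0,0,0],0],[[0,0,0],0],[[0,0,0],0],[[0,0,0],0],[[0,0,0],0],[[0,0,0],0]]' 1 70
python3 -m jog '[[[0,0,0.01],0],[[0,0,0.025],0],[[0,0,0.035],0],[[0,0,0.03],0],[[0,0,0.02],0],[[0,0,0],0],[[0,0,0],0],[[0,0,0],0]]'
python3 - <<'E'
from h import *
st=arm.sense(); im=save('wrist','w6.png'); t=st['tcp_pos']; R=np.array(st['eef_rot'])
for lo in (-.019,0,.019): print(proj('wrist',t+R@[lo,0,-.019-.010]).round(0)) # wing top centre line
print(proj('wrist',t+R@[0,0,-.001+.006]).round(0))
E
```

```text
clock: 11.6
tcp_pos: [0.4212, 0.3002, 0.0446]
eef_rot: [[-0.958, -0.286, 0.001], [-0.286, 0.958, 0.0], [-0.001, 0.0, -1.0]]
wrist_force: [0.0, 0.5, -0.3]
finger_gap: 0.0852
grip_force: 0.0
clock: 12.43
tcp_pos: [0.4215, 0.3002, 0.0445]
eef_rot: [[-0.958, -0.286, 0.001], [-0.286, 0.958, 0.0], [-0.001, 0.0, -1.0]]
wrist_force: [0.7, 1.0, 1.8]
finger_gap: 0.0132
grip_force: 68.5
clock: 13.1
tcp_pos: [0.42, 0.2995, 0.163]
eef_rot: [[-0.958, -0.286, -0.002], [-0.286, 0.958, -0.001], [0.003, -0.0, -1.0]]
wrist_force: [-0.3, -0.6, -1.3]
finger_gap: 0.013
grip_force: 68.2
[[279. 364.]]
[[279. 317.]]
[[279. 266.]]
[[278. 273.]]
```

View pics/w6.png

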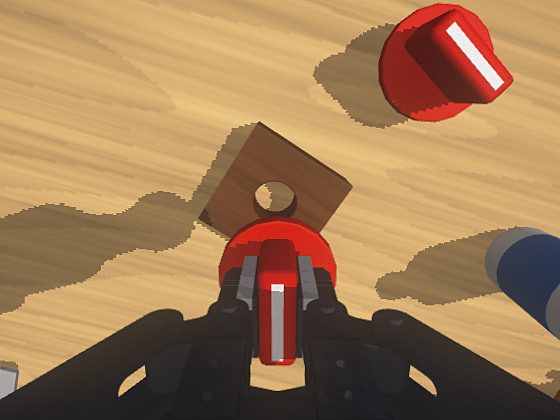

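The wrist view shows the cap held: white stripe from (278,284) to (278,361), flange back edge at y≈220, stripe parallel to tool x. I'll compute its offset along tool x.

```bash
python3 - <<'E'
from h import *
st=arm.sense(); t=st['tcp_pos']; R=np.array(st['eef_rot'])
im=cv2.imread('pics/raw_w6.png'); h=cv2.cvtColor(im,cv2.COLOR_BGR2HSV)
Rg=np.zeros(h.shape[:2],bool); Rg[262:380,262:296]=1
w=(h[...,1]<60)&(h[...,2]>140)&Rg; v,u=np.nonzero(w); print(u.min(),u.max(),v.min(),v.max(),u.mean())
red=(((h[...,0]<6)|(h[...,0]>174))&(h[...,1]>150)); col=np.nonzero(red[200:300,272:284].any(1))[0]+200; print('flange back',col.min())
tl=lambda uv,dz:(R.T@(pix2('wrist',[uv],t[2]-dz)[0]-t)).round(4)
print('stripe',tl([u.mean(),v.min()-.5],-.0295),tl([u.mean(),v.max()+.5],-.0295))
print('flange',tl([278,col.min()],.0045),tl([219,262],.0045),tl([337,262],.0045))
E
```

```text
271 283 284 360 277.1377726750861
flange back 216
stripe [ 0.0121 -0.0005 -0.0295] [-0.0179 -0.0005 -0.0296]
flange [ 0.0248 -0.0001  0.0046] [ 0.0043 -0.0252  0.0045] [0.0043 0.0249 0.0045]
```

```bash
python3 -m jog '[[[0.0157,-0.0348,0],-1.45],[[0.0157,-0.0348,0],-1.45],[[0.0157,-0.0348,0],-1.45],[[0.0157,-0.0348,0],-1.45],[[0.0157,-0.0348,0],-1.45],[[0.0157,-0.0348,0],-1.45],[[0.0157,-0.0348,0],-1.45],[[0.0157,-0.0348,0],-1.45],[[0.0157,-0.0348,0],-1.45],[[0.0157,-0.0348,0],-1.45],[[0,0,0],0],[[0,0,0],0]]'
python3 - <<'E'
from h import *
st=arm.sense(); R=st['eef_rot']; print(st['tcp_pos'].round(4),np.degrees(np.arctan2(R[1,0],R[0,0]))%360)
E
```

```text
clock: 14.15
tcp_pos: [0.5773, -0.0498, 0.1618]
eef_rot: [[-0.999, -0.033, -0.004], [-0.033, 0.999, 0.001], [0.004, 0.001, -1.0]]
wrist_force: [-0.7, 0.5, -1.8]
finger_gap: 0.0129
grip_force: 68.6
[ 0.5773 -0.0498  0.1618] 181.8999840459462
```

```bash
python3 -m jog '[[[0,0.0008,-0.013],0],[[0,0,-0.013],0],[[0,0,-0.009],0],[[0,0,-0.004],0],[[0,0,0],0],[[0,0,0],0],[[0,0,0],0]]'
python3 -m jog '[[[0,0,-0.002],0],[[0,0,-0.002],0],[[0,0,-0.002],0],[[0,0,-0.002],0],[[0,0,0],0],[[0,0,0],0]]'
```

```text
clock: 14.73
tcp_pos: [0.5786, -0.0468, 0.1259]
eef_rot: [[-0.999, -0.038, 0.001], [-0.038, 0.999, -0.0], [-0.001, -0.0, -1.0]]
wrist_force: [0.7, 0.6, -1.1]
finger_gap: 0.0131
grip_force: 68.6
clock: 15.23
tcp_pos: [0.578, -0.0471, 0.117]
eef_rot: [[-0.999, -0.037, -0.001], [-0.037, 0.999, 0.0], [0.001, 0.0, -1.0]]
wrist_force: [1.1, -0.7, -0.9]
finger_gap: 0.0128
grip_force: 68.6
```

```bash
python3 -m jog '[[[0,-0.0015,0],0],[[0,0,-0.001],0],[[0,0,-0.002],0],[[0,0,-0.001],0],[[0,0,0],0],[[0,0,0],0]]'
python3 - <<'E'
from h import *
save('scene','s2.png',(200,180,300,255),8); im=save('wrist','w7.png')
st=arm.sense();print(st['tcp_pos'].round(4),st['wrist_force'].round(1))
E
```

```text
clock: 15.73
tcp_pos: [0.5781, -0.0486, 0.1131]
eef_rot: [[-0.999, -0.037, -0.0], [-0.037, 0.999, 0.0], [0.0, 0.0, -1.0]]
wrist_force: [0.1, 0.4, -0.4]
finger_gap: 0.0133
grip_force: 68.6
[ 0.5782 -0.0486  0.1133] [-0.1 -0.5 -0.7]
```

View pics/s2.png

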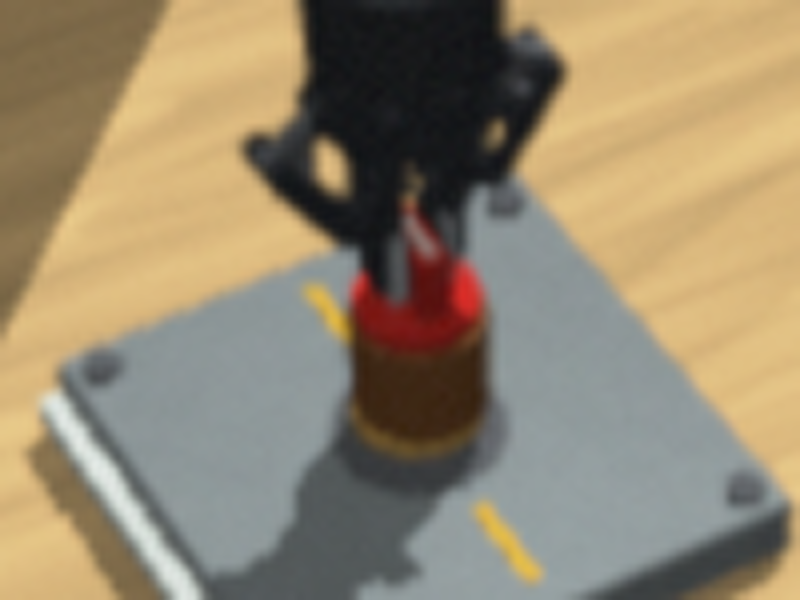

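The scene crop shows the cap flush on the sleeve rim with no force building up, so the foot is in the slot. Pressing down.

```bash
python3 -m jog '[[[0,0,-0.002],0],[[0,0,-0.002],0],[[0,0,-0.002],0],[[0,0,0],0],[[0,0,0],0]]'
python3 -m jog '[[[0,0,-0.002],0],[[0,0,-0.002],0],[[0,0,-0.002],0],[[0,0,-0.001],0],[[0,0,0],0],[[0,0,0],0]]'
```

```text
clock: 16.25
tcp_pos: [0.5787, -0.0487, 0.1079]
eef_rot: [[-0.999, -0.037, 0.001], [-0.037, 0.999, -0.0], [-0.001, -0.0, -1.0]]
wrist_force: [-0.8, -0.1, 4.7]
finger_gap: 0.0129
grip_force: 69.2
clock: 16.75
tcp_pos: [0.5788, -0.0487, 0.1019]
eef_rot: [[-0.999, -0.037, 0.001], [-0.037, 0.999, -0.0], [-0.001, -0.0, -1.0]]
wrist_force: [-2.8, 0.7, 10.2]
finger_gap: 0.0131
grip_force: 70.1
```

```bash
python3 -m jog '[[[0,0,-0.0015],0],[[0,0,-0.0015],0],[[0,0,0],0],[[0,0,0],0],[[0,0,0],0]]'
```

```text
clock: 17.17
tcp_pos: [0.5789, -0.0487, 0.1004]
eef_rot: [[-0.999, -0.037, 0.001], [-0.037, 0.999, -0.0], [-0.001, -0.001, -1.0]]
wrist_force: [-5.7, 1.8, 15.7]
finger_gap: 0.0128
grip_force: 71.2
```

```bash
python3 -m jog '[[[-0.0005,0,-0.001],0],[[0,0,0],-4],[[0,0,0],-6],[[0,0.0005,0],-6],[[0,0,0],-6],[[0,0,0],-6],[[0,0,0],0],[[0,0,0],0]]'
python3 - <<'E'
from h import *
s=arm.sense(); print(s['torque'].round(2))
E
```

```text
clock: 17.83
tcp_pos: [0.5797, -0.0476, 0.1004]
eef_rot: [[-0.9, 0.437, 0.004], [0.437, 0.9, 0.0], [-0.004, 0.002, -1.0]]
wrist_force: [-4.9, 2.6, 18.7]
finger_gap: 0.0131
grip_force: 71.5
[ 0.67  0.99 -0.16]
```

Turning freely. On with the remaining turn of about 62°.

```bash
python3 -m jog '[[[0,0,0],-5],[[0,0,0],-6],[[0,0.0005,0],-6],[[0,0,0],-6],[[0,0,0],-6],[[0,0.0005,0],-6],[[0,0,0],-6],[[0,0,0],-6],[[0,0,0],-6],[[0,0,0],-6],[[0,0,0],0],[[0,0,0],0]]'
python3 - <<'E'
from h import *
st=arm.sense(); im=save('wrist','w8.png'); R=st['eef_rot']; t=st['tcp_pos']
print(np.degrees(np.arctan2(R[1,0],R[0,0])),st['torque'].round(2))
h=cv2.cvtColor(im,cv2.COLOR_RGB2HSV)
Rg=np.zeros(h.shape[:2],bool); Rg[262:380,255:300]=1
w=(h[...,1]<60)&(h[...,2]>140)&Rg; v,u=np.nonzero(w); r=cv2.minAreaRect(np.c_[u,v].astype(np.float32)); print(r)
print(pix2('wrist',[r[0]],t[2]+.0295).round(4))
E
```

```text
clock: 18.83
tcp_pos: [0.5814, -0.0475, 0.1004]
eef_rot: [[-0.089, 0.996, 0.008], [0.996, 0.089, -0.001], [-0.002, 0.008, -1.0]]
wrist_force: [-0.0, 0.6, 14.4]
finger_gap: 0.013
grip_force: 70.9
95.09169697754183 [ 0.24  0.21 -0.16]
((276.0, 331.5), (95.0, 42.0), 90.0)
[[ 0.5817 -0.0538  0.1299]]
```

View pics/w8.png

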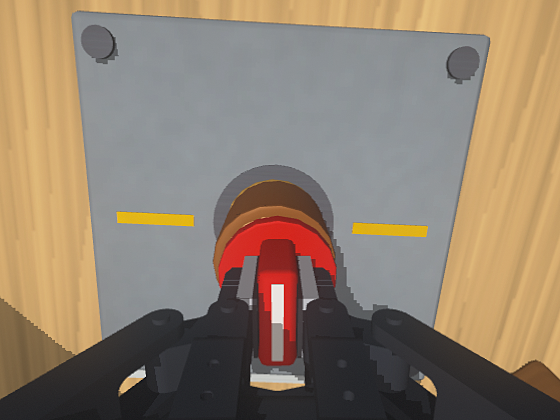

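The wrist view shows the wing now across the yellow marks, cap gripped and flange on the sleeve, turned about 87°. I'll trim by 1.5 mm in x and 1 mm down, then settle.

```bash
python3 -m jog '[[[-0.001,0,-0.0005],0],[[-0.0005,0,-0.0005],0],[[0,0,0],0],[[0,0,0],0],[[0,0,0],0],[[0,0,0],0],[[0,0,0],0],[[0,0,0],0]]'
python3 - <<'E'
from h import *
s=arm.sense(); print(s['tcp_pos'].round(4),s['wrist_force'].round(1),s['torque'].round(2),s['dq'].round(2))
E
```

```text
clock: 19.55
tcp_pos: [0.5812, -0.0475, 0.1005]
eef_rot: [[-0.089, 0.996, 0.012], [0.996, 0.089, -0.001], [-0.002, 0.011, -1.0]]
wrist_force: [1.0, 1.6, 15.9]
finger_gap: 0.013
grip_force: 71.1
[ 0.5812 -0.0475  0.1005] [ 1.   1.6 15.9] [ 0.32  0.06 -0.11] [-0.02  0.12 -0.   -0.06  0.   -0.06]
```

```bash
python3 -c "
from station import arm
print(arm.close_job())"
```

```text
the job is handed in; nothing more can be done
None
```

I handed the job in at about 19.6 s: the brown sleeve is on the spindle, and the red cap is pressed against the hard stop, turned about 87° clockwise and still gripped by its wing; `close_job()` returned no verdict.

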